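Find the full dry cell and hold it over the holder

ROBOT

A 6-joint arm with a two-finger parallel gripper is mounted at the origin on the work surface. World frame = base frame: x ahead of the robot, y to its left, z up, the work surface at z = 0. Lengths are in m, angles in rad, forces in N, time in s.
With the tool pointing down it reaches from about 0.35 to 0.975 m from the base axis. Payload 4.9 kg.
Tool frame: the origin (TCP) lies at the very end of the fingers, on their centre line; the grasp point (between the pads) lies 19 mm behind it; z points along the fingers, y is the line along which they close (so a half turn about z gives the same grasp; the last joint's range is limited). The gripper opens to 85 mm and grips with 20 to 120 N. Pads are 22 mm wide; open, the fingers measure 114 mm over their backs; the gripper's body (76 mm by 85 mm) begins 54 mm behind the grasp point. The pads swing forward as they close: fully open they stand 13 mm farther back than shut.
Start: joints at [-1.236, 0.053, 1.613, -0, 1.476, -0.119], TCP at [0.274, -0.562, 0.231] pointing down, gripper open.
Joint ranges: [-3.01, 3.01], [-1.01, 2.22], [0.06, 2.58], [-1.02, 4.17], [0.09, 2.62], [-3.14, 3.14]. Speed limits (rad/s): [2.57, 2.57, 3.14, 3.14, 3.14, 3.14].

INTERFACE

Orientations are given as a rotation vector (axis times angle).
In Python, from station import ctrl, imaging gives the robot as it stands.
- The arm moves only by the tool play_rows, never from a script. Its argument "series" is a list of rows, each a list of 3 entries, a list of its own where there are three numbers: the opening, from 0 (shut) to 1 (fully open), then the shift along the tool's x, y, z each as a share of 0.05 m, from -1 to 1, then the turn, a rotation vector about the tool's x, y, z each as a share of 8 degrees, from -1 to 1. In form: [[grip, [dx, dy, dz], [ax, ay, az]], ...]. A call has 1 to 8 rows; each row shifts and turns the commanded pose from where the row before left it, along the tool's axes as they then stand; what a row does not reach is not made up. A row lasts 1/8 s, in which the tool goes at most 62.5 mm and 10.7 degrees, less where a joint would pass 70% of its speed; a pose out of reach is approached as far as the arm can. A call with a number of a shift or a turn outside -1 to 1 is refused whole. A call with a gripper value outside its range is refused whole. The fingers move at their own pace and stop on an object; "force" is the grip in N (left out, the last holds). Time passes only in rows, so rows that do not move let the fingers close. It gives the time, the measured TCP pose, the force, the opening and the grip force at its end, in the units of the state.
- ctrl.get_obs(): the state, without advancing time (a new reading comes with each control period).
- imaging.get_image(name): name is "scene" or "side" or "wrist"; returns a dict with "color" (480x640x3 uint8, blue, green, red), "fx", "fy", "cx", "cy" (pixels), "extrinsics" (4x4, takes a point from world to camera coordinates); the wrist camera has in their place "hand_eye" (4x4, takes a point from camera to tool coordinates, whose origin is the TCP and whose axes are the flange's). Camera axes: x right, y down, z forward; pixel columns grow to the right and rows downward; lengths in m; the calibration is good to about 2 mm. A picture is of the moment at which its call begins: read the wrist's pose just before it. There is no depth.
- ctrl.finish_job(): hands the job in; it is judged then, once.
The state is a dict: "t": time; "q": joint angles; "dq": joint speeds; "effort": joint torques, N m; "tool_pos": TCP position; "tool_rot": TCP orientation; "contact_force": force on the tool from outside, world axes, zero at the start; "wrist_torque": the same for the moment, N m; "opening": finger opening in m; "grip_force": force on a finger pad.
Only numpy, scipy, OpenCV 4.12 (cv2) and the standard library are available. Lean on these libraries where they do the work, as an engineer would, in place of code of your own. Each camera call takes 0.05 s, during which the arm holds its last target. There are 200 camera calls.

TASK

Get the cells ready for the bridge: first lay the standing blue cell gently on its side in either bay of the black cell holder, plus pole towards the red end wall, and let go of it. Of the two look-alike green cells one is full and the other is only a light adaptor shell, so then lift each in turn a few centimetres off the bench to feel its weight, and leave the lighter one standing upright on the bench. Finish while still holding the heavier one in the gripper: upright, above the middle of the holder with its foot 10 cm or more above the bench, so that I can put the meter on it before it goes in; do not drop any cell, tip the green ones over or disturb the other things.

Things in the scene. Friction and masses are not known exactly. Their poses are not given: they have to be found in the camera images.
- holder: Black two-bay dry-cell holder fixed to the bench. Origin: centre of its underside. 84 mm along its x, 78 mm along its y. Cells lie along its y axis in bays at x = -19 and +19 mm, centred at y = 0. End walls 31 mm high, inner faces at y = +36 and -36 mm (5 mm play each end); the +y wall is RED, the plus end of both bays, the -y wall black. Terminals outside the walls: 21 mm high, on tabs out to |y| = 58 mm.
- bay_near (a point): Where the centre of a cell lying in the x = -19 mm bay sits, 31 mm above the bench; axes as the holder's. The bay is two V saddles (|y| = 15 to 31 mm, rising to 24 mm above the bench); between them (|y| under 15 mm) there is only the 5 mm high base, so fingers can reach down there on both sides of the cell.
- bay_far (a point): The same for the x = +19 mm bay.
- blue_cell_center (a point): Centre (half-way up) of the blue D-size dry cell, a loose cylinder of diameter 33 mm and height 61 mm standing upright on the bench, about 145 g: blue jacket with a black band at the foot (minus end) and a steel nub (the plus pole) on top. z axis along the cell towards the plus pole.
- blue_cell_plus (a point): The plus pole of the blue cell: the top of its nub, 30.5 mm from its centre along its z axis.
- green_cell_a_center (a point): Centre (half-way up) of one of two look-alike green dry cells, loose, upright on the bench, diameter 33 mm, height 61 mm, green jacket, black band at the foot, steel nub on top; z axis up along the cell. Which of the two is heavier changes from run to run: the full one weighs 155 to 195 g, the shell 40 to 60 g.
- green_cell_b_center (a point): Centre (half-way up) of the other look-alike green cell; same outside in every respect.
- green_cell_a: The same green cell a; origin at the centre of its underside.
- green_cell_b: The same green cell b; origin at the centre of its underside.
- blue_cell: The same blue cell; origin at the centre of its underside.
- multimeter: Yellow and black hand-held multimeter lying face up, 150 x 75 x 45 mm; leave alone. Origin at the centre of its underside.
- tape_roll: Yellow roll of tape lying flat, 60 mm across, 18 mm high; leave alone.
- screwdriver: Screwdriver lying on the bench, 160 mm long; leave alone.
- brass_weight: Brass laboratory weight, 38 mm across, 45 mm high; leave alone.
- screw_jar: Clear jar with a red cap, 52 mm across, 60 mm high; leave alone.
- bar_magnet: Red and blue bar magnet lying flat, 80 x 20 x 12 mm; leave alone.
There are look-alikes about, which are no part of the job. What is shaped like the blue_cell but pink is not meant.

How it is judged:
On the way, in this order (a step that is already met when the one before it is completed fails the run):
1. the blue cell lies on its side in a bay of the holder, plus pole towards the red wall, let go and at rest ((x of blue_cell_center in the frame of holder between -0.023 and -0.015 m or x of blue_cell_center in the frame of holder between 0.015 and 0.023 m) and y of blue_cell_center in the frame of holder between -0.007 and 0.007 m and z of blue_cell_center in the frame of holder between 0.0285 and 0.0345 m and angle between the z axis of blue_cell_center and the y axis of holder, either way round below 0.12 rad and y of blue_cell_plus in the frame of holder above 0.015 m and contact force between blue_cell and the fingers below 0.1 N and linear speed of blue_cell below 0.02 m/s), for 0.3 s.
2. the lighter green cell has been lifted clear of the bench in the fingers (2 cm or more), the other green cell standing (((height (world z) of green_cell_a_center above 0.05 m and contact force between green_cell_a and the fingers above 0.5 N and contact force between green_cell_a and table below 0.02 N and contact force between green_cell_b and table above 1 N) or (height (world z) of green_cell_b_center above 0.05 m and contact force between green_cell_b and the fingers above 0.5 N and contact force between green_cell_b and table below 0.02 N and contact force between green_cell_a and table above 1 N))), for 0.3 s.
At the end, for the whole second after the job is handed in: Blue cell in a bay (4 mm across, 7 mm along, 3 mm in height, 7 degrees), plus pole to red, released; lighter green cell standing released on the bench; heavier one held still, within 14 degrees of upright, its centre 120 to 350 mm up and within 60 mm of the holder's centre seen from above (all of step 1 and ((height (world z) of green_cell_a_center between 0.12 and 0.35 m and horizontal distance between green_cell_a_center and holder below 0.06 m and angle between green_cell_a_center's own z axis and vertical below 0.25 rad and contact force between green_cell_a and the fingers above 0.5 N and linear speed of green_cell_a below 0.03 m/s and angle between green_cell_b_center's own z axis and vertical below 0.08 rad and height (world z) of green_cell_b_center between 0.0275 and 0.0335 m and contact force between green_cell_b and the fingers below 0.05 N and linear speed of green_cell_b below 0.02 m/s and contact force between green_cell_b and table between 0.2 and 1 N) or (height (world z) of green_cell_b_center between 0.12 and 0.35 m and horizontal distance between green_cell_b_center and holder below 0.06 m and angle between green_cell_b_center's own z axis and vertical below 0.25 rad and contact force between green_cell_b and the fingers above 0.5 N and linear speed of green_cell_b below 0.03 m/s and angle between green_cell_a_center's own z axis and vertical below 0.08 rad and height (world z) of green_cell_a_center between 0.0275 and 0.0335 m and contact force between green_cell_a and the fingers below 0.05 N and linear speed of green_cell_a below 0.02 m/s and contact force between green_cell_a and table between 0.2 and 1 N))); the arm keeps its last pose, push and grip.
It fails at once if another thing on the bench is shoved (more than 2 cm) or knocked over (distance of any of multimeter, tape_roll, screwdriver, brass_weight, screw_jar, bar_magnet from where it was at the start of the episode above 0.02 m or angle between any of brass_weight, screw_jar's own z axis and vertical above 0.5 rad).
It fails at once if a green cell is tipped over (more than 45 degrees) (angle between any of green_cell_a_center, green_cell_b_center's own z axis and vertical above 0.79 rad).
It fails at once if a cell is dropped: out of the fingers it moves faster than 0.45 m/s (a free fall of more than 1 cm) ((linear speed of blue_cell above 0.45 m/s and contact force between blue_cell and the fingers below 0.05 N) or (linear speed of green_cell_a above 0.45 m/s and contact force between green_cell_a and the fingers below 0.05 N) or (linear speed of green_cell_b above 0.45 m/s and contact force between green_cell_b and the fingers below 0.05 N)).
It also fails if it takes over 72 s, if anything falls off the work surface, if the arm or the gripper's body presses on something with over 40 N, if the wrist force passes 120 N, or if a joint passes its speed limit or range.

## Working session

There is one attempt and no reset: what is moved stays moved. The work goes in short steps, Python scripts to look and compute and a tool call to move; the robot and the scene stay as the last step left them, time stands still between calls to the robot, and variables do not carry over. Pictures are saved under pics/ and viewed, at most 10 in all, crops included, and the job is handed in when it is done.

Besides the shell and the picture viewer there is one more tool, called after "Call:" by a JSON object that holds its "name" and its "arguments", one argument or row to a line. play_rows: Moves the arm, as the interface text tells. Shift numbers are shares of 0.05 m and turn numbers shares of 8 degrees, none past 1 either way. Its arguments: {"type":"object","properties":{"series":{"type":"array"},"force":{"type":"number"}},"required":["series"]}

```bash
mkdir -p pics
python3 - <<'E'
from station import ctrl, imaging
import cv2,numpy as np
o=ctrl.get_obs();print(o)
for n in["scene","side"]:
    d=imaging.get_image(n);cv2.imwrite(f"pics/{n}0.png",d["color"]);print(n,d["fx"],d["fy"],d["cx"],d["cy"],np.round(d["extrinsics"],4).tolist())
d=imaging.get_image("wrist");print(np.round(d["hand_eye"],4).tolist());cv2.imwrite("pics/wrist0.png",d["color"])
E
```

```text
{'t': 0.0, 'q': array([-1.23605152e+00,  5.33749304e-02,  1.61433434e+00, -1.17517676e-06,
        1.47597557e+00, -1.19036724e-01]), 'dq': array([-0.00035152,  0.00084406, -0.00029884,  0.00014652, -0.00081788,
        0.00078003]), 'effort': array([ 1.01188627e-03, -3.93680227e+01, -3.70177031e+01, -9.69755843e-05,
        7.00879682e-03, -1.17022518e-05]), 'tool_pos': array([ 0.27374941, -0.56115451,  0.23002771]), 'tool_rot': array([-3.05904862e+00, -7.06230640e-01,  3.55355565e-04]), 'contact_force': array([-0.32028557,  1.46429079,  0.03143603]), 'wrist_torque': array([-0.00646706,  0.02289983, -0.06375223]), 'grip_force': 0.0, 'opening': 0.08560964431114201}
scene 506.79490063671545 506.79490063671545 324.0100348920927 246.24077550684768 [[-0.2412, 0.9704, 0.0103, 0.1786], [0.6978, 0.1808, -0.6931, -0.3315], [-0.6745, -0.16, -0.7208, 1.2933], [0.0, 0.0, 0.0, 1.0]]
side 444.579901537685 444.579901537685 321.1848356086862 241.7702547039008 [[0.9851, -0.1718, 0.0003, -0.5399], [-0.1083, -0.6228, -0.7749, 0.1003], [0.1333, 0.7633, -0.6321, 0.7328], [0.0, 0.0, 0.0, 1.0]]
[[0.0002, -0.9495, -0.3139, 0.0806], [1.0, 0.0002, -0.0002, -0.0011], [0.0002, -0.3139, 0.9495, -0.142], [0.0, 0.0, 0.0, 1.0]]
```

View pics/scene0.png

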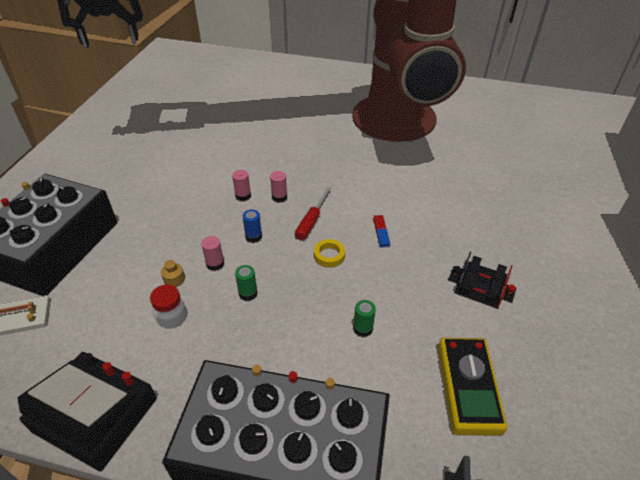

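View pics/side0.png

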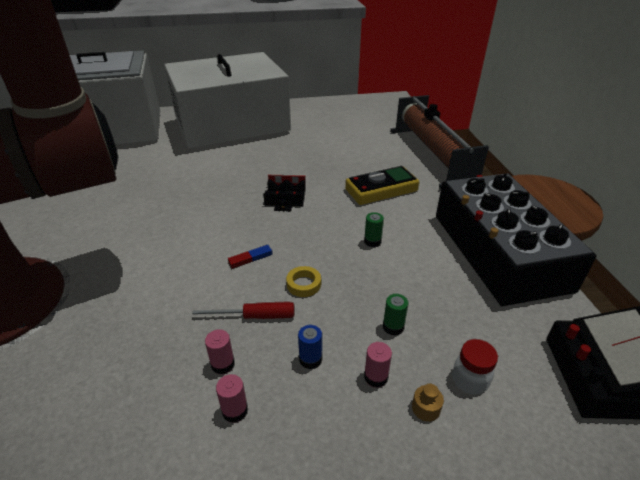

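The candidates for the blue cell in scene0 are the blue cell at (252,224), the pink look-alikes at (241,184), (279,185) and (212,252), and the blue half of the magnet at (382,238). I choose (252,224): it has a blue jacket, a black foot and is standing. The greens are at (246,281) and (364,317), and the holder is at (483,280) with its red end to the right.

```bash
cat > h.py <<'E'
from station import ctrl, imaging
import cv2,numpy as np
from scipy.spatial.transform import Rotation as R
def cam(n):
    o=ctrl.get_obs();d=imaging.get_image(n);K=np.array([[d["fx"],0,d["cx"]],[0,d["fy"],d["cy"]],[0,0,1]])
    if n=="wrist":
        T=np.eye(4);T[:3,:3]=R.from_rotvec(o["tool_rot"]).as_matrix();T[:3,3]=o["tool_pos"];E=np.linalg.inv(T@d["hand_eye"])
    else:E=np.array(d["extrinsics"])
    return d["color"],K,E
def ray(K,E,uv):
    C=np.linalg.inv(E);return C[:3,3],C[:3,:3]@np.linalg.inv(K)@[uv[0],uv[1],1]
def plane(K,E,uv,z):
    c,r=ray(K,E,uv);return c+r*(z-c[2])/r[2]
def tri(v1,uv1,v2,uv2):
    p=cv2.triangulatePoints(v1[1]@v1[2][:3],v2[1]@v2[2][:3],np.float64(uv1).reshape(2,1),np.float64(uv2).reshape(2,1)).ravel();return p[:3]/p[3]
def proj(v,p):
    q=v[1]@(v[2][:3]@np.append(p,1));return q[:2]/q[2]
def blobs(im,hue,smin=120,vmin=40,amin=60):
    h=cv2.cvtColor(im,cv2.COLOR_BGR2HSV);m=cv2.inRange(h,(hue[0],smin,vmin),(hue[1],255,255))
    n,_,st,c=cv2.connectedComponentsWithStats(m)
    return [(c[i].round(1).tolist(),st[i].tolist()) for i in range(1,n) if st[i,4]>=amin]
H={"blue":(105,125),"green":(50,85),"red":(0,5),"yellow":(22,32)}
E
python3 - <<'E'
from h import *
s=cam("scene");d=cam("side")
for k in H: print(k,"scene",blobs(s[0],H[k]),"side",blobs(d[0],H[k]))
for n,a,b in[("blue",(252,224),(310,345)),("gA",(246,281),(396,313)),("gB",(364,317),(374,229)),("p1",(241,184),(233,397)),("p2",(279,185),(220,350)),("p3",(212,252),(378,363)),("hold",(483,280),(286,190))]:
    print(n,tri(s,a,d,b).round(4))
c=np.hstack([cv2.resize(s[0][195:250,220:290],None,fx=5,fy=5,interpolation=2),cv2.resize(s[0][245:310,440:530],(450,275),interpolation=2)])
cv2.imwrite("pics/crop1.png",c)
E
```

```text
blue scene [([251.9, 224.8], [243, 210, 18, 28, 349]), ([382.8, 237.3], [377, 229, 13, 18, 175])] side [([260.5, 252.1], [249, 245, 23, 16, 215]), ([309.8, 345.2], [298, 325, 24, 38, 624])]
green scene [([246.0, 282.2], [236, 265, 20, 31, 387]), ([363.7, 318.0], [354, 300, 21, 32, 421]), ([478.3, 403.2], [459, 390, 40, 27, 668])] side [([398.0, 173.6], [387, 168, 23, 13, 183]), ([374.4, 218.8], [367, 213, 16, 11, 74]), ([396.7, 303.0], [386, 294, 22, 17, 158])]
red scene [([410.9, 46.6], [390, 39, 54, 20, 249]), ([452.2, 45.6], [445, 40, 16, 14, 60]), ([427.6, 119.2], [419, 105, 17, 29, 208]), ([356.1, 117.1], [353, 109, 8, 18, 65]), ([306.8, 222.8], [295, 207, 25, 33, 323]), ([379.2, 221.2], [374, 215, 12, 13, 112]), ([504.3, 287.3], [497, 266, 15, 41, 73]), ([164.5, 297.4], [150, 285, 30, 27, 526]), ([107.9, 368.3], [102, 362, 13, 14, 85]), ([292.4, 376.3], [288, 371, 9, 12, 67]), ([127.2, 377.9], [121, 372, 13, 14, 85])] side [([426.3, 51.6], [358, 0, 139, 131, 12178]), ([83.3, 117.4], [67, 97, 30, 35, 373]), ([238.7, 258.8], [228, 252, 23, 16, 180]), ([33.0, 260.4], [25, 258, 19, 7, 60]), ([268.5, 309.5], [243, 302, 51, 17, 684]), ([9.1, 333.4], [0, 328, 23, 13, 107]), ([479.5, 353.7], [461, 339, 37, 32, 809]), ([585.1, 347.8], [580, 344, 11, 9, 60])]
yellow scene [([328.9, 252.6], [314, 239, 31, 28, 579]), ([466.7, 398.0], [438, 338, 69, 98, 1727])] side [([380.5, 191.1], [346, 179, 73, 26, 923]), ([303.2, 281.2], [286, 266, 35, 31, 734])]
blue [ 0.4982 -0.2011  0.033 ]
gA [ 0.6348 -0.1638  0.0328]
gB [0.6574 0.0461 0.0309]
p1 [ 0.3897 -0.2639  0.0323]
p2 [ 0.3731 -0.1871  0.0321]
p3 [ 0.5847 -0.2463  0.0324]
hold [0.5121 0.235  0.0135]
```

View pics/crop1.png

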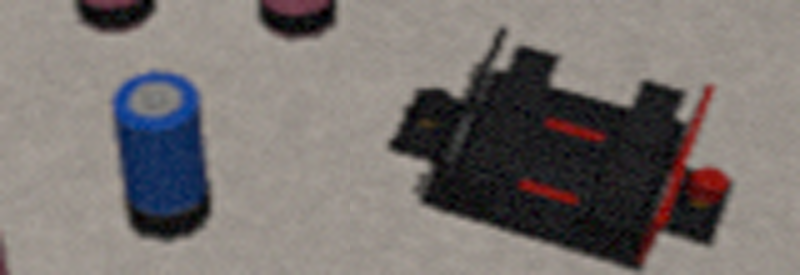

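The crop shows the blue cell standing with its steel nub up and black foot, which confirms the choice. The holder's red wall is on the right, roughly towards world +y. Next I'll move over the blue cell with tool x towards +y.

```bash
cat >> h.py <<'E'
def go(p,yaw,tilt):
    """tool x at bearing yaw when vertical, then tilted about tool y (deg); prints shift in 0.05 m, then turn in 8 deg"""
    o=ctrl.get_obs();A=R.from_rotvec(o["tool_rot"])
    c,s=np.cos(np.radians(yaw)),np.sin(np.radians(yaw))
    B=R.from_matrix(np.array([[c,s,0],[s,-c,0],[0,0,-1]]))*R.from_euler("y",tilt,degrees=True)
    print("shift",(A.inv().apply(np.array(p)-o["tool_pos"])/.05).round(2),"turn",np.degrees((A.inv()*B).as_rotvec()/8).round(2),"shift if turned first",(B.inv().apply(np.array(p)-o["tool_pos"])/.05).round(2))
    print("pos",o["tool_pos"].round(4),"q",o["q"].round(2),"F",o["contact_force"].round(1),"t",o["t"])
E
python3 -c "
from h import *
go([.5,-.22,.22],90,0)"
```

```text
shift [ 7.06 -4.16  0.22] turn [-0.01 -0.   -8.  ] shift if turned first [6.83 4.52 0.21]
pos [ 0.2739 -0.5615  0.2307] q [-1.24  0.05  1.61  0.    1.48 -0.12] F [-0.1 -0.3 -0.6] t 0.25
```

Call:
{"name": "play_rows", "arguments": {
  "series": [
    [1, [0.88, -0.52, 0.03], [0, 0, 0]],
    [1, [0.88, -0.52, 0.03], [0, 0, 0]],
    [1, [0.88, -0.52, 0.03], [0, 0, 0]],
    [1, [0.88, -0.52, 0.03], [0, 0, 0]],
    [1, [0.88, -0.52, 0.03], [0, 0, 0]],
    [1, [0.88, -0.52, 0.03], [0, 0, 0]],
    [1, [0.88, -0.52, 0.02], [0, 0, 0]],
    [1, [0.88, -0.52, 0.02], [0, 0, 0]]
  ]
}}

```text
t: 1.25
tool_pos: [0.4999, -0.2189, 0.2203]
tool_rot: [3.061, 0.707, 0.0]
contact_force: [0.3, -0.5, 0.4]
opening: 0.0856
grip_force: 0.0
```

Call:
{"name": "play_rows", "arguments": {
  "series": [
    [1, [0, 0, 0], [0, 0, -1]],
    [1, [0, 0, 0], [0, 0, -1]],
    [1, [0, 0, 0], [0, 0, -1]],
    [1, [0, 0, 0], [0, 0, -1]],
    [1, [0, 0, 0], [0, 0, -1]],
    [1, [0, 0, 0], [0, 0, -1]],
    [1, [0, 0, 0], [0, 0, -1]],
    [1, [0, 0, 0], [0, 0, -1]]
  ]
}}

```text
t: 2.25
tool_pos: [0.4991, -0.2204, 0.2202]
tool_rot: [-2.216, -2.227, -0.0]
contact_force: [0.6, -0.6, 0.6]
opening: 0.0856
grip_force: 0.0
```

Call:
{"name": "play_rows", "arguments": {
  "series": [
    [1, [0, 0, 0], [0, 0, 0]],
    [1, [0, 0, 0], [0, 0, 0]]
  ]
}}

```text
t: 2.5
tool_pos: [0.4991, -0.2204, 0.2202]
tool_rot: [-2.224, -2.219, 0.0]
contact_force: [0.2, -0.3, -1.2]
opening: 0.0853
grip_force: 0.0
```

```bash
python3 -c "
from h import *
go([.5,-.22,.22],90,0)
w=cam('wrist');cv2.imwrite('pics/w1.png',w[0])
print(proj(w,[.498,-.201,.061]),proj(w,[.498,-.201,.03]))
for c,st in blobs(w[0],H['blue']): print(c,st)
"
```

```text
shift [0.01 0.02 0.  ] turn [-0.   -0.   -0.01] shift if turned first [0.01 0.02 0.  ]
pos [ 0.4991 -0.2204  0.2202] q [-0.55 -0.13  1.81  0.    1.46 -0.55] F [ 0.2 -0.3 -1.2] t 2.5
[320.9849211  198.11549425] [321.0644985  191.20288647]
[320.4, 191.3] [301, 171, 39, 44, 878]
```

View pics/w1.png

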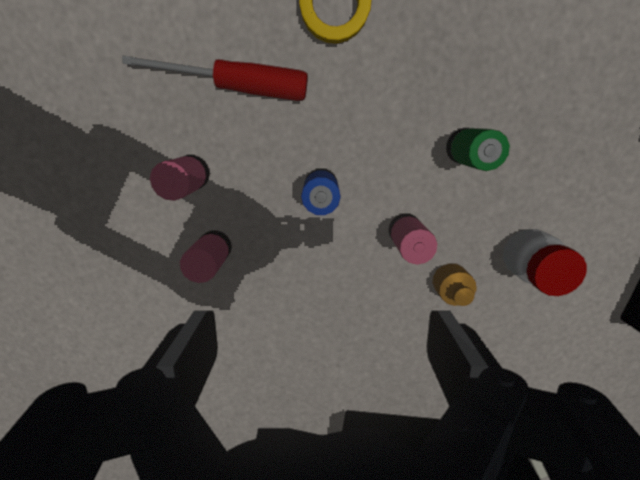

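The view shows the blue nub at (321,196), within 2 px of the prediction, so the position is confirmed. A pink cell at (415,240), the brass weight at (458,285) and the jar at (555,265) are to the right. The -y side, below the cell in the image, is clear for a tilted approach.

Call:
{"name": "play_rows", "arguments": {
  "series": [
    [0.75, [0, 0, -0.5], [0, 0.94, 0]],
    [0.75, [0, 0, -0.5], [0, 0.94, 0]],
    [0.75, [0, 0, 0], [0, 0.94, 0]],
    [0.75, [0, 0, 0], [0, 0.94, 0]],
    [0.75, [0, 0, 0], [0, 0.94, 0]],
    [0.75, [0, 0, 0], [0, 0.94, 0]],
    [0.75, [0, 0, 0], [0, 0.94, 0]],
    [0.75, [0, 0, 0], [0, 0.92, 0]]
  ]
}}

```text
t: 3.55
tool_pos: [0.4993, -0.2243, 0.2702]
tool_rot: [-1.582, -1.58, -0.917]
contact_force: [-0.1, -0.1, 0.1]
opening: 0.0637
grip_force: 0.0
```

```bash
python3 -c "
from h import *
w=(0,)
t=np.radians(60);z=np.array([0,np.sin(t),-np.cos(t)])
g=np.array([.498,-.2005,.035])+.016*z
print(g)
go(g-.13*z,90,60)
go(g,90,60)
"
```

```text
[ 0.498      -0.18664359  0.027     ]
shift [-3.84 -0.02  0.47] turn [ 0.   -0.03 -0.01] shift if turned first [-3.84 -0.03  0.48]
pos [ 0.4993 -0.2243  0.2702] q [-0.86  0.26  1.55  0.72  2.11 -0.74] F [-0.1 -0.1  0.1] t 3.55
shift [-3.85 -0.02  3.07] turn [ 0.   -0.03 -0.01] shift if turned first [-3.84 -0.03  3.08]
pos [ 0.4993 -0.2243  0.2702] q [-0.86  0.26  1.55  0.72  2.11 -0.74] F [-0.1 -0.1  0.1] t 3.55
```

Call:
{"name": "play_rows", "arguments": {
  "series": [
    [0.75, [-0.77, 0, 0.09], [0, 0, 0]],
    [0.75, [-0.77, 0, 0.1], [0, 0, 0]],
    [0.75, [-0.77, 0, 0.09], [0, 0, 0]],
    [0.75, [-0.77, -0.01, 0.1], [0, 0, 0]],
    [0.75, [-0.76, -0.01, 0.09], [0, 0, 0]],
    [0.75, [0, 0, 0], [0, 0, 0]]
  ]
}}

```text
t: 4.3
tool_pos: [0.4969, -0.2987, 0.089]
tool_rot: [-1.583, -1.576, -0.913]
contact_force: [-1.0, 0.2, 0.2]
opening: 0.0639
grip_force: 0.0
```

```bash
python3 -c "
from h import *
t=np.radians(60);z=np.array([0,np.sin(t),-np.cos(t)])
g=np.array([.498,-.2005,.035])+.016*z
go(g,90,60)
w=cam('wrist');print(proj(w,[.498,-.2005,.061]),proj(w,[.498,-.2005,.035]))
for c,st in blobs(w[0],H['blue']): print(c,st)
"
```

```text
shift [0.03 0.02 2.56] turn [-0.01 -0.03 -0.04] shift if turned first [0.05 0.02 2.56]
pos [ 0.4969 -0.2987  0.089 ] q [-0.93  0.58  1.47  0.6   1.97 -0.95] F [-1.   0.2  0.2] t 4.3
[324.0981358  207.77085104] [324.11599196 234.24258735]
[277.8, 104.1] [261, 95, 34, 20, 456]
[323.9, 234.2] [300, 195, 48, 73, 2435]
```

Call:
{"name": "play_rows", "arguments": {
  "series": [
    [0.75, [0.01, 0, 0.5], [0, 0, 0]],
    [0.75, [0.01, 0, 0.5], [0, 0, 0]],
    [0.75, [0.01, 0.01, 0.5], [0, 0, 0]],
    [0.75, [0, 0.01, 0.4], [0, 0, 0]],
    [0.75, [0, 0, 0.35], [0, 0, 0]],
    [0.75, [0, 0, 0.31], [0, 0, 0]],
    [0.75, [0, 0, 0], [0, 0, 0]]
  ]
}}

```text
t: 5.22
tool_pos: [0.4987, -0.1866, 0.0288]
tool_rot: [-1.582, -1.582, -0.913]
contact_force: [-0.1, -0.7, 0.3]
opening: 0.064
grip_force: 0.0
```

Call:
{"name": "play_rows", "arguments": {
  "series": [
    [0.3, [0, 0, 0], [0, 0, 0]],
    [0.3, [0, 0, 0], [0, 0, 0]],
    [0.3, [0, 0, 0], [0, 0, 0]],
    [0.25, [0, 0, 0], [0, 0, 0]],
    [0.25, [0, 0, 0], [0, 0, 0]]
  ],
  "force": 40
}}

```text
t: 5.85
tool_pos: [0.4995, -0.1884, 0.0299]
tool_rot: [-1.584, -1.584, -0.915]
contact_force: [-0.9, -3.1, 3.4]
opening: 0.0316
grip_force: 40.2
```

Call:
{"name": "play_rows", "arguments": {
  "series": [
    [0.25, [0.4, 0, -0.23], [0, 0, 0]],
    [0.25, [0.8, 0, -0.46], [0, 0, 0]],
    [0.25, [0.87, 0, -0.5], [0, 0, 0]],
    [0.25, [0.87, 0, -0.5], [0, 0, 0]],
    [0.25, [0.87, 0, -0.5], [0, 0, 0]],
    [0.25, [0, 0, 0], [0, -0.8, 0]],
    [0.25, [0, 0, 0], [0, -0.9, 0]],
    [0.25, [0, 0, 0], [0, -0.9, 0]]
  ]
}}

```text
t: 6.85
tool_pos: [0.4989, -0.1874, 0.2482]
tool_rot: [-1.829, -1.827, -0.646]
contact_force: [0.4, 0.5, -1.5]
opening: 0.0318
grip_force: 39.9
```

Call:
{"name": "play_rows", "arguments": {
  "series": [
    [0.25, [0, 0, 0], [0, -1, 0]],
    [0.25, [0, 0, 0], [0, -1, 0]],
    [0.25, [0, 0, 0], [0, -1, 0]],
    [0.25, [0, 0, 0], [0, -1, 0]],
    [0.25, [0, 0, 0], [0, -0.9, 0]],
    [0.25, [0, 0, 0], [0, 0, 0]]
  ]
}}

```text
t: 7.6
tool_pos: [0.4989, -0.1854, 0.2484]
tool_rot: [-2.217, -2.224, -0.001]
contact_force: [0.3, 0.2, -1.6]
opening: 0.0315
grip_force: 39.9
```

```bash
python3 -c "
from h import *
go([.512,.175,.25],90,0)
print(ctrl.get_obs()['opening'],ctrl.get_obs()['grip_force'])
"
```

```text
shift [ 7.21  0.29 -0.02] turn [-0.01 -0.01  0.02] shift if turned first [ 7.21  0.26 -0.03]
pos [ 0.4989 -0.1854  0.2484] q [-0.5  -0.18  1.81  0.    1.52 -0.5 ] F [ 0.3  0.2 -1.6] t 7.6
0.03147876614486253 39.88679230213165
```

Call:
{"name": "play_rows", "arguments": {
  "series": [
    [0.25, [0.6, 0.03, 0], [0, 0, 0]],
    [0.25, [0.9, 0.03, 0], [0, 0, 0]],
    [0.25, [0.95, 0.04, 0], [0, 0, 0]],
    [0.25, [1, 0.04, 0], [0, 0, 0]],
    [0.25, [1, 0.04, 0], [0, 0, 0]],
    [0.25, [1, 0.04, 0], [0, 0, 0]],
    [0.25, [1, 0.04, 0], [0, 0, 0]],
    [0.25, [0.76, 0.03, 0], [0, 0, 0]]
  ]
}}

```text
t: 8.6
tool_pos: [0.5134, 0.1745, 0.248]
tool_rot: [-2.219, -2.219, 0.002]
contact_force: [0.7, 0.2, -1.8]
opening: 0.0318
grip_force: 39.9
```

Call:
{"name": "play_rows", "arguments": {
  "series": [
    [0.25, [0, 0, 0], [0, 0, 0]],
    [0.25, [0, 0, 0], [0, 0, 0]]
  ]
}}

```text
t: 8.85
tool_pos: [0.5136, 0.1723, 0.2482]
tool_rot: [-2.221, -2.22, 0.002]
contact_force: [0.0, -0.4, -1.9]
opening: 0.0315
grip_force: 39.9
```

```bash
python3 -c "
from h import *
go([.512,.175,.25],90,0)
w=cam('wrist');np.savez('w2.npz',i=w[0],K=w[1],E=w[2])
cv2.imwrite('pics/w2.png',w[0])
print(proj(w,[.512,.235,.02]))
for c,st in blobs(w[0],(0,8),amin=20): print('r',c,st)
for c,st in blobs(w[0],H['blue']): print('b',c,st)
"
```

```text
shift [ 0.05 -0.03 -0.04] turn [-0.02  0.   -0.01] shift if turned first [ 0.05 -0.03 -0.04]
pos [0.5136 0.1723 0.2482] q [ 0.19 -0.16  1.79  0.    1.51  0.19] F [ 0.  -0.4 -1.9] t 8.85
[321.08126598 139.81943784]
r [329.0, 85.6] [322, 78, 15, 16, 186]
r [326.2, 98.0] [283, 87, 88, 23, 359]
r [299.9, 133.7] [296, 123, 9, 22, 111]
r [336.9, 142.0] [333, 132, 9, 21, 106]
r [483.3, 147.0] [477, 141, 13, 13, 124]
r [487.1, 188.2] [481, 183, 13, 11, 108]
r [228.6, 317.7] [212, 305, 35, 25, 520]
r [628.2, 409.0] [617, 399, 23, 20, 206]
r [284.3, 416.5] [269, 404, 32, 25, 641]
b [321.9, 333.7] [276, 267, 93, 124, 7047]
b [254.4, 305.0] [243, 297, 24, 19, 223]
```

View pics/w2.png

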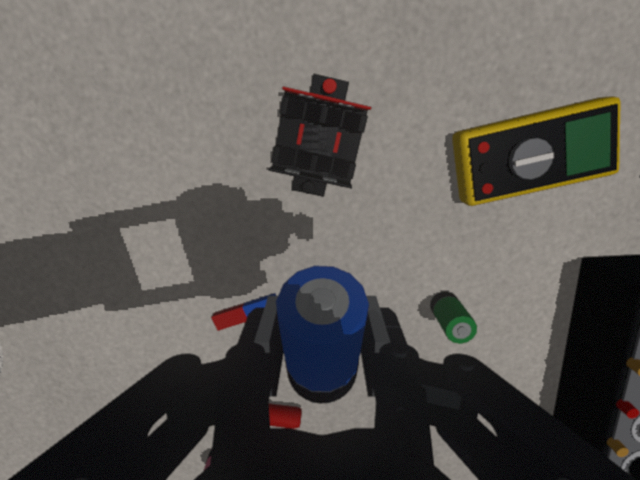

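The view shows the cell still held with its nub up towards the red side. The red wall's top edge runs from about (283,89) to (370,108) and the black wall's from (270,170) to (352,186). The bay marks are at (300,134) and (337,142).

```bash
python3 -c "
from h import *
f=np.load('w2.npz');im,K,E=f['i'],f['K'],f['E']
P=lambda uv,z:plane(K,E,uv,z)[:2].round(4)
h=cv2.cvtColor(im,cv2.COLOR_BGR2HSV)
m=cv2.inRange(h,(0,120,40),(8,255,255));m[:86]=0;m[113:]=0;m[:,:280]=0;m[:,373:]=0
ys,xs=np.nonzero(m)
sel=~((abs(xs-329)<9)&(ys<95));xs,ys=xs[sel],ys[sel]
W=np.array([P((x,y),.031) for x,y in zip(xs,ys)])
vx,vy,x0,y0=cv2.fitLine(W.astype(np.float32),2,0,.01,.01).ravel();d=np.array([vx,vy])*np.sign(vx)
t=(W-[x0,y0])@d;print('red dir deg',np.degrees(np.arctan2(d[1],d[0])),'ends',[x0,y0]+d*t.min(),[x0,y0]+d*t.max(),np.ptp(t))
print('marks z5',P((299.9,133.7),.005),P((336.9,142.0),.005))
print('blackwall',P((270,170),.031),P((352,186),.031))
g=im[60:205,255:385].max(2);b=((g<60)*255).astype(np.uint8)
b|=m[60:205,255:385]
n,l,st,c=cv2.connectedComponentsWithStats(b);i=1+st[1:,4].argmax();print(st[i])
ys,xs=np.nonzero(l==i);xs=xs+255;ys=ys+60
Q=np.array([P((x,y),.031) for x,y in zip(xs,ys)]);e=np.array([-d[1],d[0]])
for k in (-.035,-.025,.025,.035):
    # black-wall edge at lateral offset k from the red mid
    u=(Q-[x0,y0])@d-(t.min()+t.max())/2;v=(Q-[x0,y0])@e;s=abs(u-k)<.003;print(k,v[s].min().round(4),v[s].max().round(4))
"
```

```text
red dir deg -12.322578 ends [0.47744279 0.28098034] [0.557054   0.26358943] 0.08148857885003091
marks z5 [0.4906 0.2402] [0.528  0.2321]
blackwall [0.4625 0.2074] [0.5423 0.1918]
[  14   15  102  121 7683]
-0.035 -0.075 0.0013
-0.025 -0.075 0.0014
0.025 -0.0749 0.0015
0.035 -0.0747 0.0013
```

```bash
python3 -c "
from h import *
f=np.load('w2.npz');im,K,E=f['i'],f['K'],f['E']
o=ctrl.get_obs();A=R.from_rotvec(o['tool_rot'])
# nub (grey) centroid inside the blue disc
h=cv2.cvtColor(im,cv2.COLOR_BGR2HSV);m=cv2.inRange(h,(0,0,50),(180,70,255));m2=np.zeros_like(m);m2[275:328,294:352]=m[275:328,294:352]
n,l,st,c=cv2.connectedComponentsWithStats(m2);print([(c[i].round(1),st[i]) for i in range(1,n) if st[i,4]>100])
pc=A.apply([.0209,0,-.026])+o['tool_pos'];print('pred nub px',proj((0,K,E),pc))
pc=A.apply([.0209-.0305*.866*2,0,-.026+.0305])+o['tool_pos'];print('pred foot px',proj((0,K,E),pc))
C=np.array([.4908,.2404,.032])-.0025*np.array([.213,.977,0])
t=np.radians(-30);b=np.radians(77.7);d=np.array([np.cos(b),np.sin(b),0]);k=np.array([0,0,1])
x=np.cos(t)*d+np.sin(-t)*-k; z=np.sin(t)*d-np.cos(t)*k
T=C+.0055*x+.0108*z;print('TCP',T)
go(T+[0,0,.1],77.7,-30)
"
```

```text
[(array([321.8, 301. ]), array([ 296,  279,   53,   45, 1917], dtype=int32))]
pred nub px [323.37258455 302.19711842]
pred foot px [322.90895209 371.58613892]
TCP [0.49013183 0.23733526 0.01989693]
shift [ 1.31 -0.47  2.57] turn [ 0.39 -3.73  1.49] shift if turned first [ 2.3  -0.74  1.64]
pos [0.5137 0.172  0.2485] q [ 0.19 -0.16  1.79  0.    1.51  0.19] F [-0.3 -0.1 -1.4] t 8.9
```

Call:
{"name": "play_rows", "arguments": {
  "series": [
    [0.25, [0.33, -0.12, 0.64], [0, 0, 0]],
    [0.25, [0.33, -0.12, 0.64], [0, 0, 0]],
    [0.25, [0.33, -0.12, 0.64], [0, 0, 0]],
    [0.25, [0.32, -0.11, 0.65], [0, 0, 0]],
    [0.25, [0, 0, 0], [0.1, -0.93, 0.37]],
    [0.25, [0, 0, 0], [0.1, -0.93, 0.37]],
    [0.25, [0, 0, 0], [0.1, -0.93, 0.37]],
    [0.25, [0, 0, 0], [0.09, -0.94, 0.38]]
  ]
}}

```text
t: 9.9
tool_pos: [0.4909, 0.2377, 0.1211]
tool_rot: [2.146, 1.725, -0.575]
contact_force: [0.3, 0.3, -1.4]
opening: 0.032
grip_force: 40.1
```

Call:
{"name": "play_rows", "arguments": {
  "series": [
    [0.25, [0, 0, 0], [0, 0, 0]],
    [0.25, [0, 0, 0], [0, 0, 0]]
  ]
}}

```text
t: 10.15
tool_pos: [0.4904, 0.2378, 0.1206]
tool_rot: [2.146, 1.731, -0.572]
contact_force: [0.1, -0.7, -1.9]
opening: 0.0318
grip_force: 40.1
```

```bash
python3 -c "
from h import *
go([.4901,.2373,.0199+.03],77.7,-30)
go([.4901,.2373,.0199],77.7,-30)
for n in ('side','scene'):
    w=cam(n);C=np.array([.4908,.2404,.132])-.0025*np.array([.213,.977,0])
    print(n,proj(w,C),blobs(w[0],H['blue']))
"
```

```text
shift [ 0.69 -0.01  1.23] turn [ 0.01 -0.02  0.01] shift if turned first [ 0.7  -0.    1.23]
pos [0.4904 0.2378 0.1206] q [ 0.51  0.22  1.69 -0.38  1.59  0.78] F [ 0.1 -0.7 -1.9] t 10.15
shift [ 0.99 -0.01  1.75] turn [ 0.01 -0.02  0.01] shift if turned first [ 1.   -0.    1.75]
pos [0.4904 0.2378 0.1206] q [ 0.51  0.22  1.69 -0.38  1.59  0.78] F [ 0.1 -0.7 -1.9] t 10.15
side [272.70367452 140.93041808] [([272.9, 133.5], [265, 128, 15, 14, 142]), ([260.4, 252.1], [249, 245, 23, 16, 215])]
scene [502.82771096 223.12549349] [([501.1, 220.2], [491, 212, 24, 20, 224]), ([382.8, 237.3], [377, 229, 13, 18, 177])]
```

Call:
{"name": "play_rows", "arguments": {
  "series": [
    [0.25, [0.2, 0, 0.35], [0, 0, 0]],
    [0.25, [0.2, 0, 0.35], [0, 0, 0]],
    [0.25, [0.15, 0, 0.27], [0, 0, 0]],
    [0.25, [0.14, 0, 0.26], [0, 0, 0]],
    [0.25, [0.1, 0, 0.17], [0, 0, 0]],
    [0.25, [0, 0, 0], [0, 0, 0]]
  ]
}}

```text
t: 11.0
tool_pos: [0.4896, 0.2377, 0.0392]
tool_rot: [2.144, 1.731, -0.575]
contact_force: [-1.0, 0.3, -0.9]
opening: 0.032
grip_force: 40.1
```

Call:
{"name": "play_rows", "arguments": {
  "series": [
    [0.25, [0.05, 0, 0.09], [0, 0, 0]],
    [0.25, [0.05, 0, 0.08], [0, 0, 0]],
    [0.25, [0.03, 0, 0.05], [0, 0, 0]],
    [0.25, [0.02, 0, 0.04], [0, 0, 0]],
    [0.25, [0, 0, 0], [0, 0, 0]]
  ]
}}

```text
t: 11.62
tool_pos: [0.49, 0.2378, 0.0251]
tool_rot: [2.144, 1.731, -0.573]
contact_force: [-0.7, -0.2, -1.5]
opening: 0.0317
grip_force: 40.1
```

Call:
{"name": "play_rows", "arguments": {
  "series": [
    [0.25, [0.015, 0, 0.026], [0, 0, 0]],
    [0.25, [0.015, 0, 0.026], [0, 0, 0]],
    [0.25, [0.015, 0, 0.026], [0, 0, 0]],
    [0.25, [0, 0, 0], [0, 0, 0]]
  ]
}}

```text
t: 12.12
tool_pos: [0.49, 0.2378, 0.0205]
tool_rot: [2.144, 1.731, -0.573]
contact_force: [0.0, -0.8, -2.2]
opening: 0.0319
grip_force: 40.1
```

Call:
{"name": "play_rows", "arguments": {
  "series": [
    [0.25, [0.01, 0, 0.018], [0, 0, 0]],
    [0.25, [0, 0, 0], [0, 0, 0]]
  ]
}}

```text
t: 12.38
tool_pos: [0.4903, 0.2379, 0.0198]
tool_rot: [2.144, 1.731, -0.572]
contact_force: [-0.3, -0.2, -2.0]
opening: 0.0319
grip_force: 40.2
```

Call:
{"name": "play_rows", "arguments": {
  "series": [
    [0.25, [0.01, 0, 0.018], [0, 0, 0]],
    [0.25, [0.006, 0, 0.01], [0, 0, 0]],
    [0.25, [0, 0, 0], [0, 0, 0]]
  ]
}}

```text
t: 12.75
tool_pos: [0.491, 0.2379, 0.0191]
tool_rot: [2.144, 1.73, -0.571]
contact_force: [1.3, -1.8, 5.7]
opening: 0.0322
grip_force: 40.6
```

Call:
{"name": "play_rows", "arguments": {
  "series": [
    [0.4, [0, 0, 0], [0, 0, 0]],
    [0.43, [0, 0, 0], [0, 0, 0]],
    [0.5, [0, 0, 0], [0, 0, 0]],
    [0.58, [0, 0, 0], [0, 0, 0]],
    [0.58, [0, 0, 0], [0, 0, 0]]
  ],
  "force": 30
}}

```text
t: 13.38
tool_pos: [0.4899, 0.2379, 0.0179]
tool_rot: [2.144, 1.731, -0.573]
contact_force: [-0.5, 0.1, 0.5]
opening: 0.0495
grip_force: 0.0
```

Call:
{"name": "play_rows", "arguments": {
  "series": [
    [0.58, [0, 0, -0.3], [0, 0, 0]],
    [0.58, [0, 0, -0.5], [0, 0, 0]],
    [0.58, [0, 0, -0.8], [0, 0, 0]],
    [0.58, [0, 0, -0.9], [0, 0, 0]],
    [0.58, [0, 0, -0.9], [0, 0, 0]],
    [0.58, [0, 0, 0], [0, 0, 0]]
  ]
}}

```text
t: 14.12
tool_pos: [0.5103, 0.3239, 0.1709]
tool_rot: [2.146, 1.732, -0.558]
contact_force: [-0.8, 0.5, 0.3]
opening: 0.0494
grip_force: 0.0
```

```bash
python3 -c "
from h import *
go([.55,.18,.24],77.7,0)
w=cam('wrist');s=cam('scene')
print(blobs(w[0],H['blue']),blobs(s[0],H['blue']))
C=np.array([.4908,.2404,.031]);y=np.array([.213,.977,0])
for k in(-.0305,0,.0305):print(proj(w,C+y*k),proj(s,C+y*k))
u=proj(w,C).astype(int);a=max(0,u[1]-180)
c=cv2.resize(s[0][240:320,440:530],(540,480),interpolation=2)
cv2.imwrite('pics/p2.png',np.hstack([c[:480,:400],cv2.resize(w[0],(400,300))[:, :].repeat(1,0) if 0 else cv2.copyMakeBorder(cv2.resize(w[0],(400,300)),0,180,0,0,0)]))
"
```

```text
shift [-2.98  1.39  0.11] turn [0.07 3.69 0.01] shift if turned first [-2.64  1.39 -1.38]
pos [0.5103 0.3239 0.1709] q [ 0.6   0.31  1.49 -0.36  1.72  0.83] F [-0.8  0.5  0.3] t 14.125
[([319.5, 224.2], [299, 194, 41, 57, 1768]), ([314.5, 319.0], [299, 310, 32, 19, 379])] [([382.9, 237.3], [377, 229, 13, 18, 178]), ([491.7, 267.3], [476, 255, 31, 25, 476])]
[319.37213491 248.45435292] [472.33335364 259.07628056]
[319.349583   225.37670328] [489.21414958 264.78290209]
[319.32358534 198.77297209] [506.44109182 270.60653978]
```

View pics/p2.png

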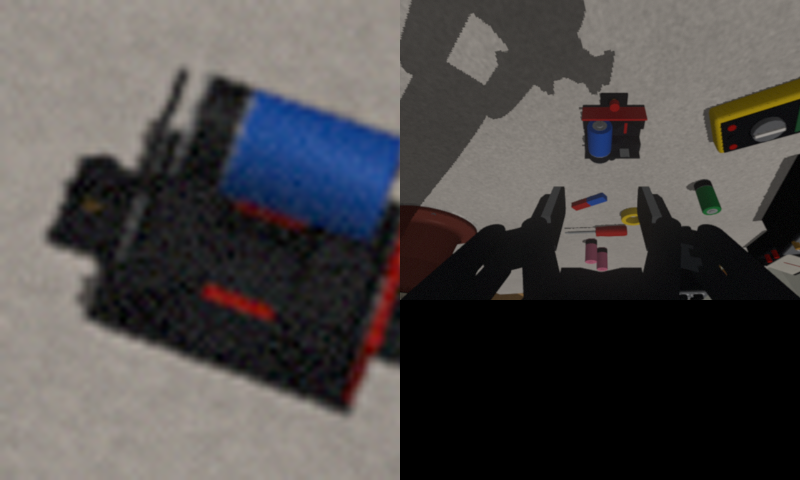

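The pictures show the blue cell lying in the near bay with its nub end at the red wall, and the gripper clear of it. Its blob centre is at (319.5,224.2) against an expected (319.3,225.4). Next are the green cells.

```bash
python3 -c "
from h import *
def nub(im,K,E,p):
    u=proj((0,K,E),p);x,y=u.round().astype(int);h=cv2.cvtColor(im,cv2.COLOR_BGR2HSV);r=14
    m=np.zeros(h.shape[:2],np.uint8);m[y-r:y+r,x-r:x+r]=cv2.inRange(h,(0,0,90),(180,90,255))[y-r:y+r,x-r:x+r]
    n,l,st,c=cv2.connectedComponentsWithStats(m)
    for i in range(1,n):
        if st[i,4]>25 and np.hypot(*(c[i]-u))<10:print('pred',u,'nub',c[i],st[i],plane(K,E,c[i],.061))
f=np.load('w2.npz');im,K,E=f['i'],f['K'],f['E'];nub(im,K,E,[.6574,.0461,.061])
d=imaging.get_image('wrist')
T=np.eye(4);T[:3,:3]=R.from_rotvec([-2.224,-2.219,0]).as_matrix();T[:3,3]=[.4991,-.2204,.2202]
im=cv2.imread('pics/w1.png');nub(im,K,np.linalg.inv(T@d['hand_eye']),[.6348,-.1638,.061])
go([.6574,.0461,.12],77.7,0)
"
```

```text
pred [462.63408456 332.26563078] nub [461.26294821 330.31474104] [452 322  19  17 251] [0.65572069 0.0483945  0.061     ]
pred [462.63408456 332.26563078] nub [465.46794872 341.67948718] [449 328  28  18 156] [0.66167565 0.03490044 0.061     ]
pred [491.83210158 151.96092429] nub [489.71300448 150.22421525] [478 138  24  25 446] [ 0.63291078 -0.16244137  0.061     ]
shift [-3.65  4.09  3.14] turn [0.01 3.75 0.02] shift if turned first [-4.72  4.1   0.89]
pos [0.5073 0.3206 0.1646] q [ 0.6   0.31  1.5  -0.36  1.72  0.83] F [-0.   0.  -0.9] t 14.275
```

Call:
{"name": "play_rows", "arguments": {
  "series": [
    [0.75, [0, 0, 0], [0, 0.94, 0]],
    [0.75, [0, 0, 0], [0, 0.94, 0]],
    [0.75, [0, 0, 0], [0, 0.94, 0]],
    [0.75, [0, 0, 0], [0, 0.93, 0]]
  ]
}}

```text
t: 14.78
tool_pos: [0.5068, 0.32, 0.1636]
tool_rot: [-2.443, -1.971, -0.003]
contact_force: [-0.0, 0.0, 0.0]
opening: 0.064
grip_force: 0.0
```

Call:
{"name": "play_rows", "arguments": {
  "series": [
    [0.75, [-0.67, 0.6, 0.1], [0, 0, 0]],
    [0.75, [-0.67, 0.6, 0.1], [0, 0, 0]],
    [0.75, [-0.67, 0.6, 0.1], [0, 0, 0]],
    [0.75, [-0.67, 0.6, 0.1], [0, 0, 0]],
    [0.75, [-0.67, 0.6, 0.1], [0, 0, 0]],
    [0.75, [-0.67, 0.6, 0.1], [0, 0, 0]],
    [0.75, [-0.66, 0.5, 0.1], [0, 0, 0]],
    [0.75, [0, 0, 0], [0, 0, 0]]
  ]
}}

```text
t: 15.78
tool_pos: [0.6579, 0.0459, 0.1275]
tool_rot: [-2.447, -1.967, 0.004]
contact_force: [-1.6, 0.9, 0.1]
opening: 0.0645
grip_force: 0.0
```

```bash
python3 -c "
from h import *
go([.656,.048,.016],77.7,0)
w=cam('wrist');print(blobs(w[0],H['green']));print(proj(w,[.656,.048,.061]),proj(w,[.656,.048,.03]))
"
```

```text
shift [ 0.03 -0.04  2.23] turn [-0.02  0.   -0.01] shift if turned first [ 0.03 -0.05  2.23]
pos [0.6579 0.0459 0.1275] q [-0.04  0.21  1.61  0.    1.32  0.17] F [-1.6  0.9  0.1] t 15.775
[([320.0, 248.2], [295, 228, 52, 52, 956])]
[319.38921261 257.87019023] [319.82263682 241.70846003]
```

Call:
{"name": "play_rows", "arguments": {
  "series": [
    [0.75, [0.03, -0.04, 0.6], [0, 0, 0]],
    [0.75, [0, 0, 0.6], [0, 0, 0]],
    [0.75, [0, 0, 0.5], [0, 0, 0]],
    [0.75, [0, 0, 0.35], [0, 0, 0]],
    [0.75, [0, 0, 0.18], [0, 0, 0]],
    [0.75, [0, 0, 0], [0, 0, 0]]
  ]
}}

```text
t: 16.58
tool_pos: [0.6571, 0.0512, 0.0185]
tool_rot: [-2.444, -1.974, -0.001]
contact_force: [-0.6, 0.7, 0.0]
opening: 0.064
grip_force: 0.0
```

Call:
{"name": "play_rows", "arguments": {
  "series": [
    [0.3, [0, 0, 0], [0, 0, 0]],
    [0.3, [0, 0, 0], [0, 0, 0]],
    [0.25, [0, 0, 0], [0, 0, 0]],
    [0.25, [0, 0, 0], [0, 0, 0]]
  ],
  "force": 30
}}

```text
t: 17.08
tool_pos: [0.6585, 0.0509, 0.0204]
tool_rot: [2.443, 1.972, 0.005]
contact_force: [-1.2, 0.5, 4.8]
opening: 0.033
grip_force: 30.4
```

Call:
{"name": "play_rows", "arguments": {
  "series": [
    [0.25, [0, 0, -0.2], [0, 0, 0]],
    [0.25, [0, 0, -0.4], [0, 0, 0]],
    [0.25, [0, 0, -0.2], [0, 0, 0]],
    [0.25, [0, 0, 0], [0, 0, 0]],
    [0.25, [0, 0, 0], [0, 0, 0]]
  ]
}}

```text
t: 17.7
tool_pos: [0.6571, 0.0509, 0.0586]
tool_rot: [2.444, 1.974, 0.001]
contact_force: [-0.3, 0.1, -2.1]
opening: 0.0332
grip_force: 30.1
```

```bash
cat > wt.py <<'E'
from h import *
L=[]
for i in range(10):
    o=ctrl.get_obs();imaging.get_image("side");L.append(np.r_[o["contact_force"],o["effort"][1:3],o["wrist_torque"]])
L=np.array(L);print(L.mean(0).round(3),L.std(0).round(3),o["tool_pos"].round(4),o["q"].round(3),o["opening"],o["t"])
E
python3 wt.py
```

```text
[-1.5700e-01  4.7000e-02 -1.8390e+00 -4.6794e+01 -3.4116e+01 -1.0000e-03
 -1.4000e-02 -1.2000e-02] [0.39  0.379 0.545 0.265 0.224 0.04  0.029 0.046] [0.6574 0.0509 0.0587] [-3.600e-02  2.860e-01  1.653e+00  1.000e-03  1.201e+00  1.760e-01] 0.03358011088067768 18.15
```

Cell b pulls down 1.84 N, about 185 g, so it should be the full one. I'll set it back and weigh cell a.

Call:
{"name": "play_rows", "arguments": {
  "series": [
    [0.25, [0, 0, 0.3], [0, 0, 0]],
    [0.25, [0, 0, 0.28], [0, 0, 0]],
    [0.25, [0, 0, 0.12], [0, 0, 0]],
    [0.25, [0, 0, 0.06], [0, 0, 0]],
    [0.25, [0, 0, 0.02], [0, 0, 0]],
    [0.25, [0, 0, 0.01], [0, 0, 0]],
    [0.25, [0, 0, 0], [0, 0, 0]]
  ]
}}

```text
t: 19.08
tool_pos: [0.6578, 0.0509, 0.0204]
tool_rot: [2.444, 1.973, 0.003]
contact_force: [-4.1, -0.4, 5.9]
opening: 0.033
grip_force: 30.7
```

Call:
{"name": "play_rows", "arguments": {
  "series": [
    [0.4, [0, 0, 0], [0, 0, 0]],
    [0.43, [0, 0, 0], [0, 0, 0]],
    [0.55, [0, 0, 0], [0, 0, 0]],
    [0.75, [0, 0, 0], [0, 0, 0]],
    [0.75, [0, 0, 0], [0, 0, 0]]
  ]
}}

```text
t: 19.7
tool_pos: [0.6576, 0.0509, 0.0194]
tool_rot: [2.444, 1.973, 0.002]
contact_force: [-1.2, -0.3, -0.6]
opening: 0.0639
grip_force: 0.0
```

Call:
{"name": "play_rows", "arguments": {
  "series": [
    [0.75, [0, 0, -0.4], [0, 0, 0]],
    [0.75, [0, 0, -0.7], [0, 0, 0]],
    [0.75, [0, 0, -0.8], [0, 0, 0]],
    [0.75, [0, 0, -0.6], [0, 0, 0]],
    [0.75, [0, 0, 0], [0, 0, 0]]
  ]
}}

```text
t: 20.32
tool_pos: [0.66, 0.0508, 0.1501]
tool_rot: [2.439, 1.97, 0.013]
contact_force: [0.7, -0.2, -0.3]
opening: 0.0642
grip_force: 0.0
```

```bash
python3 -c "
from h import *
go([.633,-.1625,.13],77.7,0)
w=cam('wrist');print(blobs(w[0],H['green']));print(proj(w,[.657,.051,.061]),proj(w,[.657,.051,.03]))
w=cam('scene');print(blobs(w[0],H['green']))
"
```

```text
shift [-4.29  0.37  0.39] turn [ 0.07 -0.02  0.02] shift if turned first [-4.28  0.38  0.4 ]
pos [0.66   0.0508 0.1501] q [-0.04  0.19  1.6   0.    1.34  0.18] F [ 0.7 -0.2 -0.3] t 20.325
[([315.9, 241.2], [294, 229, 47, 31, 610])]
[316.97610861 248.98323092] [317.08664154 235.18801935]
[([245.9, 282.1], [236, 265, 20, 31, 388]), ([363.8, 317.7], [354, 300, 21, 32, 424]), ([477.9, 403.1], [458, 390, 42, 27, 654])]
```

Call:
{"name": "play_rows", "arguments": {
  "series": [
    [0.75, [-0.6, 0.06, 0.06], [0, 0, 0]],
    [0.75, [-0.9, 0.08, 0.08], [0, 0, 0]],
    [0.75, [-0.95, 0.08, 0.08], [0, 0, 0]],
    [0.75, [-0.95, 0.08, 0.08], [0, 0, 0]],
    [0.75, [-0.88, 0.07, 0.08], [0, 0, 0]],
    [0.75, [0, 0, 0], [0, 0, 0]],
    [0.75, [0, 0, 0], [0, 0, 0]]
  ]
}}

```text
t: 21.3
tool_pos: [0.6295, -0.1616, 0.1237]
tool_rot: [-2.443, -1.972, -0.001]
contact_force: [-0.4, -0.0, -0.2]
opening: 0.0643
grip_force: 0.0
```

```bash
python3 -c "
from h import *
go([.633,-.1625,.018],77.7,0)
w=cam('wrist');print(blobs(w[0],H['green']));print(proj(w,[.633,-.1625,.061]),proj(w,[.633,-.1625,.03]))
"
```

```text
shift [-0.01  0.07  2.11] turn [-0.01 -0.01  0.02] shift if turned first [-0.    0.07  2.11]
pos [ 0.6295 -0.1616  0.1237] q [-0.37  0.2   1.64  0.    1.31 -0.15] F [-0.4 -0.  -0.2] t 21.3
[([327.2, 250.2], [304, 232, 53, 52, 855])]
[329.04950136 263.05248816] [328.26702901 246.16974406]
```

Call:
{"name": "play_rows", "arguments": {
  "series": [
    [0.75, [0.02, 0.06, 0.6], [0, 0, 0]],
    [0.75, [0, 0, 0.6], [0, 0, 0]],
    [0.75, [0, 0, 0.45], [0, 0, 0]],
    [0.75, [0, 0, 0.3], [0, 0, 0]],
    [0.75, [0, 0, 0.15], [0, 0, 0]],
    [0.75, [0, 0, 0], [0, 0, 0]]
  ]
}}

```text
t: 22.1
tool_pos: [0.6337, -0.1618, 0.0202]
tool_rot: [2.444, 1.974, 0.002]
contact_force: [0.0, -0.7, 0.6]
opening: 0.0641
grip_force: 0.0
```

Call:
{"name": "play_rows", "arguments": {
  "series": [
    [0.3, [0, 0, 0], [0, 0, 0]],
    [0.3, [0, 0, 0], [0, 0, 0]],
    [0.25, [0, 0, 0], [0, 0, 0]],
    [0.25, [0, 0, 0], [0, 0, 0]]
  ],
  "force": 30
}}

```text
t: 22.6
tool_pos: [0.6346, -0.1622, 0.0216]
tool_rot: [2.442, 1.972, 0.004]
contact_force: [-0.3, -0.4, 5.0]
opening: 0.0331
grip_force: 30.3
```

Call:
{"name": "play_rows", "arguments": {
  "series": [
    [0.25, [0, 0, -0.2], [0, 0, 0]],
    [0.25, [0, 0, -0.4], [0, 0, 0]],
    [0.25, [0, 0, -0.2], [0, 0, 0]],
    [0.25, [0, 0, 0], [0, 0, 0]],
    [0.25, [0, 0, 0], [0, 0, 0]]
  ]
}}

```text
t: 23.22
tool_pos: [0.6333, -0.1617, 0.06]
tool_rot: [-2.444, -1.973, -0.002]
contact_force: [-0.6, 0.2, -0.7]
opening: 0.0332
grip_force: 29.9
```

```bash
python3 wt.py
```

```text
[-9.6000e-02 -1.6100e-01 -5.8300e-01 -4.5465e+01 -3.3482e+01 -2.0000e-03
  7.0000e-03 -5.0000e-03] [0.456 0.453 0.274 0.253 0.213 0.029 0.022 0.04 ] [ 0.6335 -0.1618  0.0601] [-3.640e-01  2.730e-01  1.667e+00  1.000e-03  1.201e+00 -1.520e-01] 0.032776277540162845 23.675
```

Cell a weighs 0.58 N, about 59 g, so it's the shell. I'll put it back and fetch b.

Call:
{"name": "play_rows", "arguments": {
  "series": [
    [0.25, [0, 0, 0.3], [0, 0, 0]],
    [0.25, [0, 0, 0.28], [0, 0, 0]],
    [0.25, [0, 0, 0.12], [0, 0, 0]],
    [0.25, [0, 0, 0.06], [0, 0, 0]],
    [0.25, [0, 0, 0.02], [0, 0, 0]],
    [0.25, [0, 0, 0.01], [0, 0, 0]],
    [0.25, [0, 0, 0], [0, 0, 0]]
  ]
}}

```text
t: 24.6
tool_pos: [0.634, -0.1619, 0.0217]
tool_rot: [2.443, 1.973, 0.003]
contact_force: [-3.6, 0.6, 5.6]
opening: 0.0332
grip_force: 30.4
```

Call:
{"name": "play_rows", "arguments": {
  "series": [
    [0.4, [0, 0, 0], [0, 0, 0]],
    [0.43, [0, 0, 0], [0, 0, 0]],
    [0.55, [0, 0, 0], [0, 0, 0]],
    [0.75, [0, 0, 0], [0, 0, 0]],
    [0.75, [0, 0, 0], [0, 0, 0]]
  ]
}}

```text
t: 25.22
tool_pos: [0.6336, -0.1618, 0.0207]
tool_rot: [2.444, 1.973, 0.002]
contact_force: [0.5, -0.9, 0.4]
opening: 0.0639
grip_force: 0.0
```

Call:
{"name": "play_rows", "arguments": {
  "series": [
    [0.75, [0, 0, -0.4], [0, 0, 0]],
    [0.75, [0, 0, -0.7], [0, 0, 0]],
    [0.75, [0, 0, -0.8], [0, 0, 0]],
    [0.75, [0, 0, -0.4], [0, 0, 0]],
    [0.75, [0, 0, 0], [0, 0, 0]]
  ]
}}

```text
t: 25.85
tool_pos: [0.6348, -0.1624, 0.1386]
tool_rot: [2.441, 1.971, 0.006]
contact_force: [-0.8, 0.0, 0.4]
opening: 0.0644
grip_force: 0.0
```

```bash
python3 -c "
from h import *
go([.6572,.051,.125],77.7,0)
w=cam('scene');print(blobs(w[0],H['green']))
"
```

```text
shift [ 4.27 -0.46  0.27] turn [ 0.04 -0.    0.02] shift if turned first [ 4.26 -0.47  0.27]
pos [ 0.6348 -0.1624  0.1386] q [-0.36  0.19  1.62  0.    1.32 -0.15] F [-0.8  0.   0.4] t 25.85
[([246.0, 281.7], [236, 265, 20, 31, 402]), ([363.7, 317.9], [354, 300, 21, 32, 424]), ([477.9, 403.1], [459, 389, 40, 28, 685])]
```

Call:
{"name": "play_rows", "arguments": {
  "series": [
    [0.75, [0.6, -0.06, 0.03], [0, 0, 0]],
    [0.75, [0.9, -0.1, 0.06], [0, 0, 0]],
    [0.75, [0.95, -0.1, 0.06], [0, 0, 0]],
    [0.75, [0.95, -0.1, 0.06], [0, 0, 0]],
    [0.75, [0.86, -0.1, 0.06], [0, 0, 0]],
    [0.75, [0, 0, 0], [0, 0, 0]],
    [0.75, [0, 0, 0], [0, 0, 0]]
  ]
}}

```text
t: 26.78
tool_pos: [0.6548, 0.0509, 0.1204]
tool_rot: [-2.443, -1.973, 0.002]
contact_force: [0.3, -0.2, -0.1]
opening: 0.064
grip_force: 0.0
```

```bash
python3 -c "
from h import *
go([.6574,.051,.019],77.7,0)
w=cam('wrist');print(blobs(w[0],H['green']));print(proj(w,[.657,.051,.061]),proj(w,[.657,.051,.03]))
"
```

```text
shift [0.01 0.05 2.03] turn [-0.01  0.    0.02] shift if turned first [0.01 0.05 2.03]
pos [0.6548 0.0509 0.1204] q [-0.04  0.21  1.63  0.    1.3   0.18] F [ 0.3 -0.2 -0.1] t 26.775
[([324.4, 256.2], [301, 241, 52, 48, 808])]
[326.719271   263.91604323] [326.22324463 246.62030481]
```

Call:
{"name": "play_rows", "arguments": {
  "series": [
    [0.75, [0, 0.04, 0.6], [0, 0, 0]],
    [0.75, [0, 0, 0.6], [0, 0, 0]],
    [0.75, [0, 0, 0.4], [0, 0, 0]],
    [0.75, [0, 0, 0.28], [0, 0, 0]],
    [0.75, [0, 0, 0.15], [0, 0, 0]],
    [0.75, [0, 0, 0], [0, 0, 0]]
  ]
}}

```text
t: 27.58
tool_pos: [0.6581, 0.0507, 0.0209]
tool_rot: [2.444, 1.973, 0.002]
contact_force: [-0.0, -0.9, -0.2]
opening: 0.0639
grip_force: 0.0
```

Call:
{"name": "play_rows", "arguments": {
  "series": [
    [0.3, [0, 0, 0], [0, 0, 0]],
    [0.3, [0, 0, 0], [0, 0, 0]],
    [0.25, [0, 0, 0], [0, 0, 0]],
    [0.25, [0, 0, 0], [0, 0, 0]]
  ],
  "force": 40
}}

```text
t: 28.08
tool_pos: [0.6589, 0.0509, 0.0223]
tool_rot: [2.443, 1.973, 0.005]
contact_force: [-0.4, 0.8, 5.8]
opening: 0.0326
grip_force: 40.4
```

Call:
{"name": "play_rows", "arguments": {
  "series": [
    [0.25, [0, 0, -0.2], [0, 0, 0]],
    [0.25, [0, 0, -0.5], [0, 0, 0]],
    [0.25, [0, 0, -0.8], [0, 0, 0]],
    [0.25, [0, 0, -0.9], [0, 0, 0]],
    [0.25, [0, 0, -0.9], [0, 0, 0]],
    [0.25, [0, 0, -0.3], [0, 0, 0]],
    [0.25, [0, 0, 0], [0, 0, 0]]
  ]
}}

```text
t: 28.95
tool_pos: [0.6579, 0.0507, 0.2012]
tool_rot: [2.443, 1.973, 0.003]
contact_force: [0.5, 0.7, -1.9]
opening: 0.0328
grip_force: 40.1
```

```bash
python3 -c "
from h import *
go([.5094,.2363,.2],77.7,0)
"
```

```text
shift [ 3.   -3.68  0.02] turn [ 0.02 -0.01  0.02] shift if turned first [ 2.99 -3.69  0.02]
pos [0.6579 0.0507 0.2012] q [-0.04  0.15  1.56  0.    1.43  0.18] F [ 0.5  0.7 -1.9] t 28.95
```

Call:
{"name": "play_rows", "arguments": {
  "series": [
    [0.25, [0.3, -0.37, 0], [0, 0, 0]],
    [0.25, [0.5, -0.62, 0], [0, 0, 0]],
    [0.25, [0.6, -0.73, 0], [0, 0, 0]],
    [0.25, [0.6, -0.73, 0], [0, 0, 0]],
    [0.25, [0.5, -0.62, 0], [0, 0, 0]],
    [0.25, [0.35, -0.43, 0], [0, 0, 0]],
    [0.25, [0.15, -0.18, 0], [0, 0, 0]],
    [0.25, [0, 0, 0], [0, 0, 0]]
  ]
}}

```text
t: 29.95
tool_pos: [0.5083, 0.2364, 0.1993]
tool_rot: [-2.443, -1.975, 0.001]
contact_force: [-0.5, 0.3, -1.3]
opening: 0.0328
grip_force: 40.3
```

Call:
{"name": "play_rows", "arguments": {
  "series": [
    [0.25, [0, 0, 0], [0, 0, 0]],
    [0.25, [0, 0, 0], [0, 0, 0]],
    [0.25, [0, 0, 0], [0, 0, 0]],
    [0.25, [0, 0, 0], [0, 0, 0]]
  ]
}}

```text
t: 30.45
tool_pos: [0.5097, 0.2358, 0.2009]
tool_rot: [2.445, 1.973, 0.002]
contact_force: [-0.0, -0.4, -1.2]
opening: 0.0329
grip_force: 40.3
```

```bash
python3 wt.py; python3 -c "
from h import *
w=cam('scene');s=cam('side');cv2.imwrite('pics/end.png',np.hstack([w[0][140:440,130:530],s[0][100:400,200:600]]))"
```

```text
[ 3.5400e-01 -2.2400e-01 -1.6660e+00 -3.3972e+01 -3.7498e+01  1.9000e-02
 -1.0000e-03  7.0000e-03] [0.417 0.263 0.408 0.006 0.003 0.028 0.023 0.024] [0.5095 0.2362 0.2008] [ 0.301 -0.079  1.794  0.     1.424  0.514] 0.032819578531541695 30.9
```

View pics/end.png

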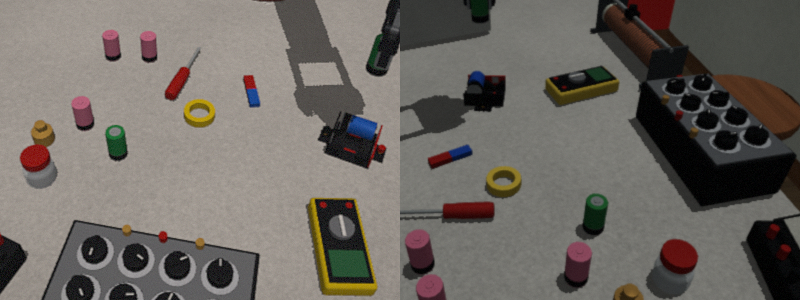

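The final view shows the blue cell in the bay (360,127), the shell standing at (117,141), the full cell held upright above the holder, and the other things where they were.

```bash
python3 -c "
from station import ctrl
print(ctrl.finish_job())"
```

```text
the job is handed in; nothing more can be done
None
```

I handed the job in with no result reported back: the blue cell lies in the near bay (x = -19 mm) with plus to red, the lighter green cell a (about 59 g) stands on the bench, and the heavier cell b (about 180 g) is held upright over the middle of the holder, its foot about 18 cm up.

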